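# Raise the easel ladder to its lower rung

### The job

Take the tabletop easel's sliding ladder by its wooden top rail, raise it in its grooves until its lowest rung has passed the steel pawl and the pawl has dropped back under it, then lower it gently until that rung rests on the pawl, and only let go once you feel the pawl carrying it. Never force the ladder, press it hard onto the pawl or let it drop, and leave the things around it where they stand.

Things in the scene. Friction and masses are not known exactly. Their poses are not given: they have to be found in the camera images.
- stand: Fixed wooden stand of the tabletop easel: base board 190 x 180 x 18 mm, two grooved uprights 165 mm high, 115 mm wide over both. Origin: midway between the uprights, on the table. z up, y from upright to upright, x to the side with the steel pawl post. The ladder slides along z with 2.5 mm play either way in x and y, and leaves the grooves when raised more than 147 mm.
- ladder_grip (a point): Centre of the loose sliding ladder's wooden top rail, where it is grasped: rail 16 mm thick (along x), 130 mm long (y), 22 mm high; axes parallel to the stand's. Free space above and beside it. At the start the ladder is right down, its feet on the base board, this point 213 mm above the table.
- ladder: The sliding ladder, 0.35 to 0.7 kg. Origin midway between the feet of its two stiles, 195 mm below the rail's centre. Three round rungs along y in the plane x = 0, centres 30, 80 and 130 mm above this origin; the lowest is 12 mm thick. At the start the pawl is between the lowest rung and the middle one.
- pawl (a joint): Angle (rad) of the gravity pawl, a steel tongue 40 x 20 x 8 mm hinged on the stand's +x side about y, at stand x = 34 mm. 0 = dropped level on its stop, tip under the rungs; grows as a rising rung tips it up (under 2 N). It falls back by its own weight once the rung is 20 to 30 mm above its later seat, and then carries the rung on its flat top.
- pawl_post (a point): Top of the fixed slotted steel post (156 mm above the table) that carries the pawl's block. The block is clamped somewhere in the slot and its height is not measured: the pawl's top is 70 to 84 mm above the table, so the lowest rung will sit with the ladder 28 to 42 mm above its start. Raising it 75 to 90 mm clears the pawl in every case and reaches no other rung.
Things that resemble listed ones, but are neither listed nor needed, are in the scene too. What is meant by the ladder is not blue, and is the larger of those in its own colour.

How it is judged (in metres and radians):
On the way:
1. the lowest rung is laid on the level pawl, which carries more than 1.5 N of the ladder, while the fingers still hold it (contact force between ladder and pawl above 1.5 N and contact force between the fingers and ladder above 2 N and value of joint pawl below 0.08 rad and z of ladder_grip in the frame of stand between 0.2385 and 0.2575 m), for 0.1 s.
At the end, for the whole second after the job is handed in: The ladder hangs still and upright (within 0.06 rad) in its grooves with its lowest rung on the pawl: the pawl level (under 0.08 rad) and the rail's centre 238.5 to 257.5 mm above the table, wherever the pawl is clamped; released (z of ladder_grip in the frame of stand between 0.2385 and 0.2575 m and value of joint pawl below 0.08 rad and angle between ladder_grip's own z axis and vertical below 0.06 rad and linear speed of ladder below 0.01 m/s); the robot touches nothing.
It fails at once if the ladder is forced in its grooves: more than 25 N between the ladder and the stand (contact force between ladder and stand above 25 N).
It fails at once if the ladder is pressed hard or dropped onto the pawl: more than 18 N between them (contact force between ladder and pawl above 18 N).
It fails at once if a bystander (pot, jars, bowl, mug, brush, spatula) is moved by more than 30 mm (distance of any of pot, glaze_jar, brush, bowl, mug, spatula, bead_jar from where it was at the start of the episode above 0.03 m).
It also fails if it takes over 42 s, if anything falls off the work surface, if the arm or the gripper's body presses on something with over 40 N, if the wrist force passes 120 N, or if a joint passes its speed limit or range.

### The arm

A 6-joint arm with a two-finger parallel gripper is mounted at the origin on the work surface. World frame = base frame: x ahead of the robot, y to its left, z up, the work surface at z = 0. Lengths are in mm, angles in rad, forces in N, time in s.
With the tool pointing down it reaches from about 350 to 775 mm from the base axis. Payload 7.3 kg.
Tool frame: the origin (TCP) lies at the centre of the arm's flange, where the gripper is bolted on; the fingertips stand 178 mm ahead of it and the grasp point (between the pads) lies 159 mm ahead of it; z points along the fingers, y is the direction in which the jaws open and shut (so a half turn about z gives the same grasp; the last joint's range is limited). The gripper opens to 92 mm and grips with 3 to 60 N. Pads are 19 mm wide; open, the fingers measure 130 mm over their backs; the gripper's body (75 mm by 190 mm) begins 47 mm behind the grasp point.
Start: joints at [1.119, 0.342, 1.524, -0, 1.275, -0.146], TCP at [158.033, 500.653, 404.741] pointing down, gripper open.
Joint ranges: [-2.53, 2.53], [-0.77, 2.02], [0.04, 2.7], [-1, 4.14], [0.28, 2.66], [-3.11, 3.11]. Speed limits (rad/s): [2.57, 2.57, 3.14, 3.14, 3.14, 3.14].

### API

Orientations are given as [roll, pitch, yaw] about the fixed x, y, z axes, in that order (R = Rz(yaw) Ry(pitch) Rx(roll)).
In Python, from plant import get_obs, capture, close_job gives the robot as it stands. The module is installed in compiled form; this text tells all that it offers.
- The arm moves only by the shell command python3 -m pendant 'ROWS'. ROWS is JSON, a list of rows, each a list of 3 entries, a list of its own where there are three numbers: the shift along the tool's x, y, z in m, then the turn, a rotation vector about the tool's x, y, z in rad, then the finger opening in m, from 0 to 0.0918. In form: [[[tx, ty, tz], [wx, wy, wz], fingers], ...]. A call has 1 to 10 rows; each row is the pose to reach, as a shift and turn from the pose commanded when the call began, along the tool's axes at that moment; what a row does not reach only later rows make up. A row lasts 1/12 s, in which the tool goes at most 41.7 mm and 7.16 degrees, less where a joint would pass 70% of its speed; a pose out of reach is approached as far as the arm can. A call with a gripper value outside its range is refused whole. The fingers move at their own pace and stop on an object; the grip force is fixed at half the most. Time passes only in rows, so rows that repeat a pose let the fingers close. It gives the time, the measured TCP pose, the force and the opening at its end, in the units of the state.
- get_obs(): the state, without advancing time (a new reading comes with each control period).
- capture(name): name is "side" or "top"; returns a dict with "color" (400x640x3 uint8, red, green, blue), "mtx" (3x3 intrinsics, pixels), "rvec" (rotation vector, rad) and "tvec" (3), from world to camera coordinates, as OpenCV has them. Camera axes: x right, y down, z forward; pixel columns grow to the right and rows downward; lengths in mm; the calibration is good to about 2 mm. A picture is of the moment at which its call begins. There is no depth.
- close_job(): hands the job in, once; it reports no verdict.
The state is a dict: "time": time; "joint_positions": joint angles; "dq": joint speeds; "tau": joint torques, N m; "tool_pos": TCP position; "tcp_rot": TCP orientation; "contact_force": force on the tool from outside, world axes, zero at the start; "moment": the same for the moment, N m; "grip_width": finger opening in mm.
Only numpy, scipy, OpenCV 4.12 (cv2) and the standard library are available. Lean on these libraries where they do the work, as an engineer would, in place of code of your own. Each camera call takes 0.05 s, during which the arm holds its last target. There are 200 camera calls.

## Working session

There is one attempt and no reset: what is moved stays moved. The work goes in short steps, Python scripts to look and compute and a shell command to move; the robot and the scene stay as the last step left them, time stands still between calls to the robot, and variables do not carry over. Pictures are saved under pics/ and viewed, about 8 in all and at most 12, crops included, and the job is handed in when it is done.

```bash
mkdir -p pics
cat > h.py <<'E'
import numpy as np, cv2
from plant import get_obs, capture
def shot(n,f):
    c=capture(n); cv2.imwrite(f'pics/{f}.png',c['color'][:,:,::-1]); np.savez(f'{f}.npz',**c); return c
def ray(c,uv):
    R=cv2.Rodrigues(np.array(c['rvec'],float))[0]; t=np.array(c['tvec'],float).ravel()
    d=R.T@np.linalg.inv(c['mtx'])@np.array([uv[0],uv[1],1.]); return -R.T@t,d
def onz(c,uv,z):
    o,d=ray(c,uv); return o+d*(z-o[2])/d[2]
def proj(c,P):
    return cv2.projectPoints(np.array(P,float).reshape(-1,3),np.array(c['rvec'],float),np.array(c['tvec'],float),c['mtx'],None)[0].reshape(-1,2)
E
python3 - <<'E'
from h import *
for n in('top','side'):
    c=shot(n,n+'0'); print(n,ray(c,(320,200)))
print(get_obs())
E
```

```text
top (array([ 274.96193189,  -62.55376584, 1188.76815555]), array([ 0.19753094,  0.01011988, -0.98037507]))
side (array([442.63203358, 563.31927859, 750.32517092]), array([ 0.03807376, -0.69999571, -0.71338631]))
{'time': 0.1, 'joint_positions': array([ 1.11898542e+00,  3.42619852e-01,  1.52488221e+00, -3.37051133e-06,
        1.27538267e+00, -1.46016105e-01]), 'dq': array([ 2.02960969e-05, -1.99751182e-03, -1.48203123e-03, -1.26177152e-03,
        3.31079817e-03, -2.24558641e-03]), 'tau': array([ 1.24821512e-03, -4.32009244e+01, -2.44694209e+01,  7.17629911e-02,
        5.26306266e-02, -5.10241057e-05]), 'tool_pos': array([157.98963009, 500.54615797, 404.1452436 ]), 'tcp_rot': array([-3.14031386e+00, -1.84805001e-04,  2.83579872e+00]), 'contact_force': array([-0.24613887, -0.27881625, -0.1975614 ]), 'moment': array([ 0.00833659, -0.0383267 ,  0.03153704]), 'grip_width': 91.6003695553768}
```

View pics/top0.png

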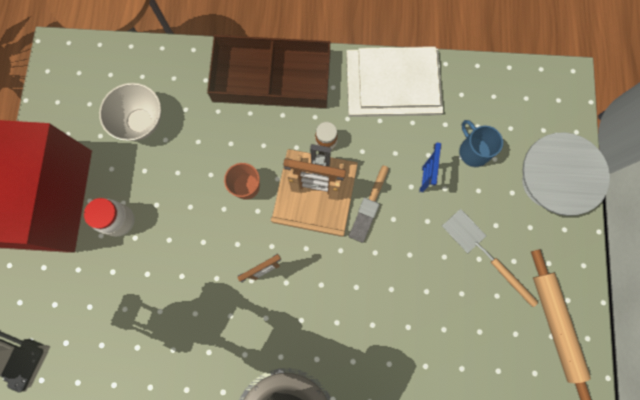

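View pics/side0.png

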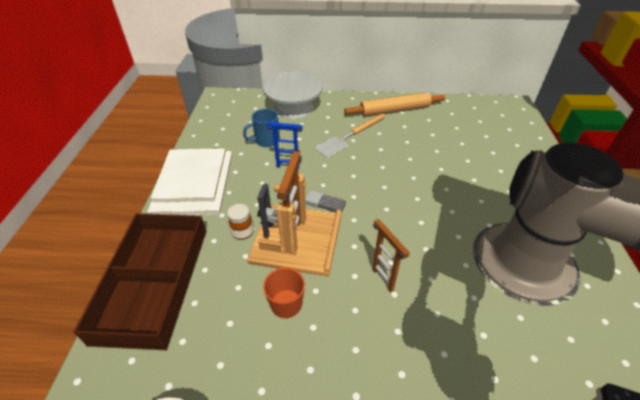

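Candidates for the ladder in the top view are the brown rail in the stand (315,168), a small brown ladder standing free (260,268) and a blue ladder (430,167). The side view shows them at (290,175), (390,255) and (287,143). I choose the one in the stand, because it is the larger brown one. The pawl post (320,155) is on the stand's far side. Next I check this in a close crop and measure the rail.

Run:
```python
from h import *
t=dict(np.load('top0.npz')); s=dict(np.load('side0.npz'))
a=cv2.resize(t['color'][110:250,250:400],None,fx=2.6,fy=2.6,interpolation=cv2.INTER_CUBIC)
b=cv2.resize(s['color'][140:280,240:350],None,fx=2.6,fy=2.6,interpolation=cv2.INTER_CUBIC)
cv2.imwrite('pics/crop0.png',np.hstack([a,b])[:,:,::-1])
for c,(x0,y0,x1,y1) in((t,(275,145,355,190)),(s,(270,148,306,205))):
    hsv=cv2.cvtColor(c['color'],cv2.COLOR_RGB2HSV)
    m=cv2.inRange(hsv,(3,110,40),(14,255,175)); k=np.zeros_like(m); k[y0:y1,x0:x1]=m[y0:y1,x0:x1]
    n,l,st,ce=cv2.connectedComponentsWithStats(k); i=1+st[1:,4].argmax()
    r=cv2.minAreaRect(np.argwhere(l==i)[:,::-1].astype(np.float32)); print(st[i],ce[i],r,cv2.boxPoints(r).tolist())
for p in ((285,165),(346,174),(315,169)): print(p,onz(t,p,224))
# base board corners
for p in ((273,223),(344,234),(357,160),(283,152)): print(p,onz(t,p,18))
```

```text
[284 159  62  23 599] [314.24707846 168.67779633] ((313.5882568359375, 171.92376708984375), (61.80110168457031, 17.262062072753906), 10.491477012634277) [[281.6326904296875, 174.78384399414062], [284.77593994140625, 157.81036376953125], [345.5438232421875, 169.06369018554688], [342.40057373046875, 186.03717041015625]]
[278 152  22  53 465] [290.66236559 181.19139785] ((288.5, 178.0), (52.0, 21.0), 90.0) [[278.0, 152.0], [299.0, 152.0], [299.0, 204.0], [278.0, 204.0]]
(285, 165) [538.12316481  23.57964424 224.        ]
(346, 174) [ 526.72669436 -102.3714125   224.        ]
(315, 169) [533.40834247 -38.43479761 224.        ]
(273, 223) [447.03465611  59.96298059  18.        ]
(344, 234) [ 430.76476582 -113.42626565   18.        ]
(357, 160) [ 618.20211409 -136.51330939   18.        ]
(283, 152) [627.67719606  49.53970696  18.        ]
```

View pics/crop0.png

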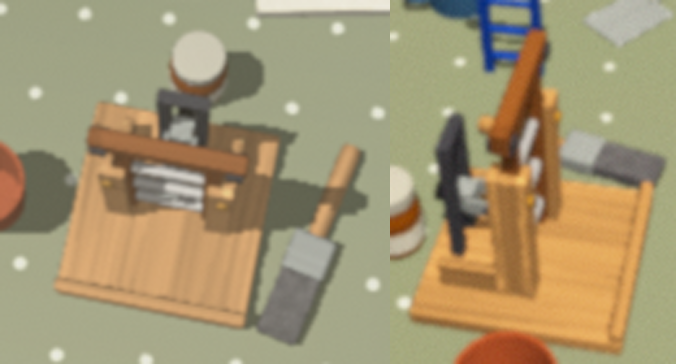

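The crop confirms the choice: the thick brown rail sits on the wooden stand, with the dark slotted post on the far (+x) side. Next I check the estimated pose against both views.

```bash
cat >> h.py <<'E'
def box(x,y,z,yaw):
    X=np.array([np.cos(yaw),np.sin(yaw),0]);Y=np.array([-X[1],X[0],0])
    return [np.array([x,y,z])+a*8*X+b*65*Y+np.array([0,0,c*11]) for a in(-1,1) for b in(-1,1) for c in(-1,1)]
E
python3 - <<'E'
from h import *
t=dict(np.load('top0.npz')); s=dict(np.load('side0.npz'))
P=box(535,-38,213,-.09)
out=[]
for c,(x0,y0,x1,y1) in((t,(270,140,360,200)),(s,(260,130,320,220))):
    im=cv2.resize(c['color'],None,fx=6,fy=6,interpolation=cv2.INTER_CUBIC)
    for i,(u,v) in enumerate(proj(c,P)):
        cv2.circle(im,(int(u*6+3),int(v*6+3)),3,(0,255,0) if i%2 else (255,0,255),-1)
    im=im[y0*6:y1*6,x0*6:x1*6]; out.append(cv2.copyMakeBorder(im,0,540-im.shape[0],0,0,cv2.BORDER_CONSTANT))
o=np.hstack(out); o=cv2.resize(o,None,fx=.88,fy=.88); print(o.shape); cv2.imwrite('pics/ov.png',o[:,:,::-1])
E
```

```text
(475, 792, 3)
```

View pics/ov.png

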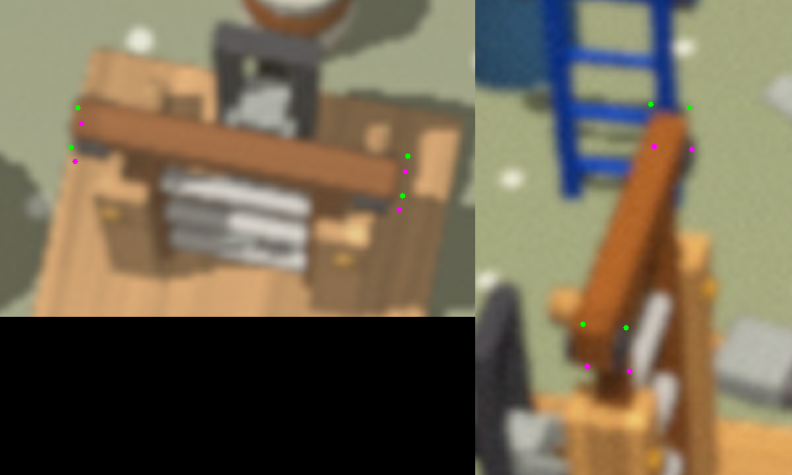

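The overlay shows the rail about 1–2 mm further out than estimated. It is also turned slightly more: at its left end in the top view the true edge lies at y=98 against a predicted 107. I refine this from the bright top face in each view.

```bash
cat >> h.py <<'E'
def face(c,roi,lo,z):
    x0,y0,x1,y1=roi; k=4
    im=cv2.resize(c['color'][y0:y1,x0:x1],None,fx=k,fy=k,interpolation=cv2.INTER_CUBIC)
    m=cv2.inRange(cv2.cvtColor(im,cv2.COLOR_RGB2HSV),lo,(15,255,255))
    m=cv2.morphologyEx(m,cv2.MORPH_OPEN,np.ones((11,11)))
    n,l,st,ce=cv2.connectedComponentsWithStats(m); i=1+st[1:,4].argmax()
    q=np.argwhere(l==i)[:,::-1]; q=(q+.5)/k-.5+[x0,y0]
    W=np.array([onz(c,p,z)[:2] for p in q],np.float32)
    r=cv2.minAreaRect(W); d=cv2.fitLine(W,cv2.DIST_L2,0,.01,.01).ravel()
    print('centroid',W.mean(0),'rect',r,'yaw',np.arctan2(d[1],d[0])-np.sign(d[1])*np.pi/2); return m
E
python3 - <<'E'
from h import *
t=dict(np.load('top0.npz')); s=dict(np.load('side0.npz'))
for c,r in((t,(275,145,355,190)),(s,(270,145,306,210))):
    for v in (105,120,135,150): print(v); face(c,r,(3,110,v),224)
E
```

```text
105
centroid [535.83496  -37.093193] rect ((536.0264892578125, -37.20299530029297), (129.32412719726562, 23.405136108398438), 83.5484848022461) yaw -0.13507855
120
centroid [536.6972  -36.93378] rect ((535.9268188476562, -36.996490478515625), (129.052001953125, 22.391820907592773), 82.63175964355469) yaw -0.13942826
135
centroid [537.3022  -35.18552] rect ((538.1905517578125, -36.232704162597656), (126.9688720703125, 17.907480239868164), 82.09132385253906) yaw -0.14659369
150
centroid [537.0342  -36.21272] rect ((537.33984375, -36.573272705078125), (122.88015747070312, 16.513330459594727), 80.29230499267578) yaw -0.1494031
105
centroid [537.19543  -21.987803] rect ((536.9027099609375, -24.78002166748047), (144.76023864746094, 20.859018325805664), 81.1756362915039) yaw -0.1305548
120
centroid [537.3385   -27.377382] rect ((536.9744262695312, -31.950515747070312), (130.6110076904297, 18.517314910888672), 81.1756362915039) yaw -0.14242446
135
centroid [537.61206  -28.764496] rect ((537.3541259765625, -32.957489013671875), (128.73049926757812, 17.381441116333008), 81.2230453491211) yaw -0.14331245
150
centroid [537.9462   -29.172293] rect ((537.503173828125, -32.99697494506836), (125.18689727783203, 16.050037384033203), 81.06028747558594) yaw -0.14593256
```

The two views agree on a rail centre of about (537, −36) with yaw −0.14. First I move above it.

```bash
python3 -m pendant '[[[0,0,-0.04],[0,0,0],0.09],[[-0.03,-0.02,-0.06],[0,0,0.12],0.09],[[-0.523,-0.398,-0.06],[0,0,1.405],0.09],[[-0.523,-0.398,-0.06],[0,0,1.405],0.09],[[-0.523,-0.398,-0.06],[0,0,1.405],0.09],[[-0.523,-0.398,-0.06],[0,0,1.405],0.09],[[-0.523,-0.398,-0.06],[0,0,1.405],0.09],[[-0.523,-0.398,-0.06],[0,0,1.405],0.09],[[-0.523,-0.398,-0.06],[0,0,1.405],0.09],[[-0.523,-0.398,-0.06],[0,0,1.405],0.09]]'
```

```text
time: 0.93
tool_pos: [372.3, 197.6, 464.7]
tcp_rot: [-3.142, -0.0, 1.71]
contact_force: [1.0, 0.5, -0.6]
grip_width: 90.0
```

```bash
python3 -m pendant '[[[-0.254,0.131,0],[0,0,0.279],0.08],[[-0.254,0.131,0],[0,0,0.279],0.07],[[-0.254,0.131,0],[0,0,0.279],0.06],[[-0.254,0.131,0],[0,0,0.279],0.05],[[-0.254,0.131,0],[0,0,0.279],0.045],[[-0.254,0.131,0],[0,0,0.279],0.045],[[-0.254,0.131,0],[0,0,0.279],0.045],[[-0.254,0.131,0],[0,0,0.279],0.045],[[-0.254,0.131,0],[0,0,0.279],0.045],[[-0.254,0.131,0],[0,0,0.279],0.045]]'
python3 - <<'E'
from h import *
import time
c=shot('side','side1'); o=get_obs(); print(o['tool_pos'],o['tcp_rot'],o['contact_force'],o['time'])
cv2.imwrite('pics/s1c.png',cv2.resize(c['color'][40:260,200:420],None,fx=2.6,fy=2.6)[:,:,::-1])
E
```

```text
time: 1.77
tool_pos: [537.9, -32.7, 464.1]
tcp_rot: [-3.14, -0.001, 1.436]
contact_force: [0.9, 0.4, 0.7]
grip_width: 44.8
[537.6357192  -32.10118799 464.49896312] [-3.14060109e+00 -4.99578369e-04  1.43748263e+00] [0.16027334 0.13623571 0.39884222] 1.8167
```

View pics/s1c.png

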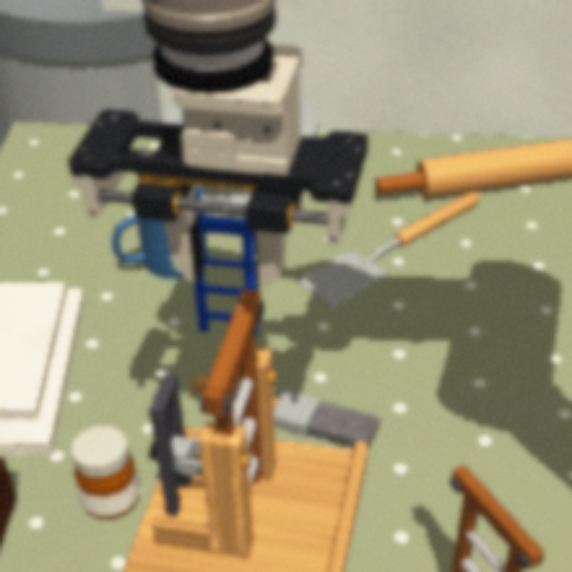

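The gripper hangs over the rail (crop (235,345)) with open jaws straddling it, and the path down is clear. I descend in steps.

```bash
python3 -m pendant '[[[-0.004,0,0.015],[0,0,-0.005],0.045],[[-0.004,0,0.035],[0,0,-0.005],0.045],[[-0.004,0,0.055],[0,0,-0.005],0.045],[[-0.004,0,0.07],[0,0,-0.005],0.045],[[-0.004,0,0.08],[0,0,-0.005],0.045],[[-0.004,0,0.088],[0,0,-0.005],0.04],[[-0.004,0,0.092],[0,0,-0.005],0.035],[[-0.004,0,0.092],[0,0,-0.005],0.03],[[-0.004,0,0.092],[0,0,-0.005],0.028]]'
python3 - <<'E'
from h import *
for n,r in(('top',(255,120,385,240)),('side',(230,100,350,220))):
    c=shot(n,n+'2'); x0,y0,x1,y1=r
    globals()[n]=cv2.resize(c['color'][y0:y1,x0:x1],(400,400),interpolation=cv2.INTER_CUBIC)
cv2.imwrite('pics/c2.png',np.hstack([top,side])[:,:,::-1]); o=get_obs(); print(o['tool_pos'],o['tcp_rot'],o['contact_force'],o['moment'])
E
```

```text
time: 2.57
tool_pos: [537.7, -36.6, 373.3]
tcp_rot: [3.141, -0.0, 1.442]
contact_force: [0.3, -0.1, -0.2]
grip_width: 29.0
[537.7780978  -36.81685446 373.58825325] [3.13993516e+00 5.32828420e-05 1.44191413e+00] [0.39675862 0.0382364  0.67068615] [-0.09304593  0.1300696  -0.00845087]
```

View pics/c2.png

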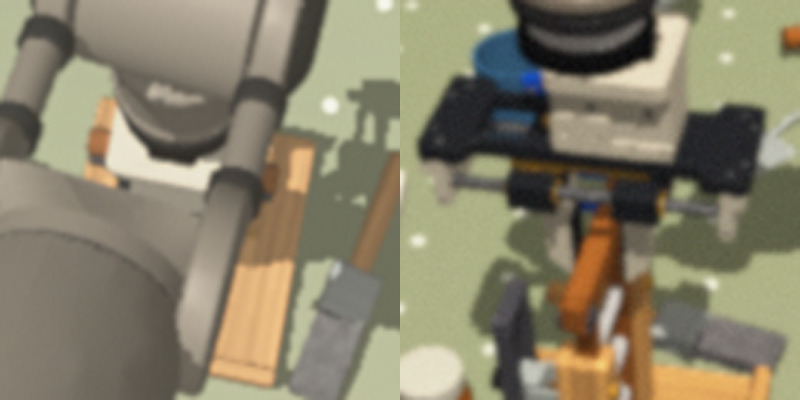

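In the side crop the rail (595,260) passes between the fingers, with clearance on both sides. The contact force is near zero. I close in small steps and watch the lateral force.

```bash
python3 -m pendant '[[[0,0,0],[0,0,0],0.024],[[0,0,0],[0,0,0],0.022],[[0,0,0],[0,0,0],0.02],[[0,0,0],[0,0,0],0.02]]'; python3 -m pendant '[[[0,0,0],[0,0,0],0.018],[[0,0,0],[0,0,0],0.018]]'
```

```text
time: 3.0
tool_pos: [537.6, -36.9, 372.9]
tcp_rot: [3.141, -0.0, 1.442]
contact_force: [-0.0, 0.1, 0.2]
grip_width: 20.3
time: 3.17
tool_pos: [537.6, -36.9, 372.7]
tcp_rot: [3.141, -0.0, 1.442]
contact_force: [-0.3, 0.0, 0.3]
grip_width: 18.2
```

```bash
python3 -m pendant '[[[0,0,0],[0,0,0],0.0165],[[0,0,0],[0,0,0],0.0165],[[0,0,0],[0,0,0],0.0155]]'; python3 -m pendant '[[[0,0,0],[0,0,0],0.012],[[0,0,0],[0,0,0],0.01],[[0,0,0],[0,0,0],0.008],[[0,0,0],[0,0,0],0.005],[[0,0,0],[0,0,0],0.005],[[0,0,0],[0,0,0],0.005]]'; python3 -c "
from h import *
o=get_obs();print(o['contact_force'],o['moment'])"
```

```text
time: 3.42
tool_pos: [537.7, -36.9, 372.7]
tcp_rot: [3.141, -0.0, 1.442]
contact_force: [0.9, 0.2, -1.4]
grip_width: 16.1
time: 3.92
tool_pos: [537.7, -36.9, 372.7]
tcp_rot: [3.141, -0.0, 1.442]
contact_force: [1.5, -0.3, -1.0]
grip_width: 15.8
[ 1.54208031 -0.30131051 -1.01056786] [-0.12991109 -0.28062872 -0.0174648 ]
```

It is gripped (15.8 mm) with about 1.5 N of side force. I start a gentle lift.

```bash
python3 -m pendant '[[[0,0,-0.001],[0,0,0],0.005],[[0,0,-0.002],[0,0,0],0.005],[[0,0,-0.003],[0,0,0],0.005],[[0,0,-0.004],[0,0,0],0.005],[[0,0,-0.005],[0,0,0],0.005],[[0,0,-0.005],[0,0,0],0.005]]'; python3 -c "
from h import *
o=get_obs();print(o['contact_force'],o['moment'])"
```

```text
time: 4.42
tool_pos: [537.6, -36.9, 377.8]
tcp_rot: [-3.142, -0.0, 1.442]
contact_force: [0.0, -0.0, -3.9]
grip_width: 15.6
[ 0.02191557 -0.02207315 -3.88456067] [-0.10520344  0.05596671 -0.00854893]
```

The ladder hangs free at about 4 N with no side force. I keep raising.

```bash
python3 -m pendant '[[[0,0,-0.003],[0,0,0],0.005],[[0,0,-0.006],[0,0,0],0.005],[[0,0,-0.009],[0,0,0],0.005],[[0,0,-0.012],[0,0,0],0.005],[[0,0,-0.015],[0,0,0],0.005],[[0,0,-0.018],[0,0,0],0.005],[[0,0,-0.021],[0,0,0],0.005],[[0,0,-0.024],[0,0,0],0.005],[[0,0,-0.027],[0,0,0],0.005],[[0,0,-0.027],[0,0,0],0.005]]'; python3 -m pendant '[[[0,0,-0.003],[0,0,0],0.005],[[0,0,-0.006],[0,0,0],0.005],[[0,0,-0.009],[0,0,0],0.005],[[0,0,-0.012],[0,0,0],0.005],[[0,0,-0.015],[0,0,0],0.005],[[0,0,-0.018],[0,0,0],0.005],[[0,0,-0.021],[0,0,0],0.005],[[0,0,-0.024],[0,0,0],0.005],[[0,0,-0.024],[0,0,0],0.005]]'
```

```text
time: 5.25
tool_pos: [537.7, -36.9, 405.5]
tcp_rot: [3.141, -0.0, 1.442]
contact_force: [-0.6, -0.6, -3.8]
grip_width: 15.9
time: 6.0
tool_pos: [537.7, -36.9, 429.5]
tcp_rot: [3.14, 0.0, 1.442]
contact_force: [-0.2, 0.4, -3.8]
grip_width: 15.8
```

Raised 57 mm so far with nothing unusual. I go on to about 81 mm and look.

```bash
python3 -m pendant '[[[0,0,-0.003],[0,0,0],0.005],[[0,0,-0.006],[0,0,0],0.005],[[0,0,-0.009],[0,0,0],0.005],[[0,0,-0.012],[0,0,0],0.005],[[0,0,-0.015],[0,0,0],0.005],[[0,0,-0.018],[0,0,0],0.005],[[0,0,-0.021],[0,0,0],0.005],[[0,0,-0.024],[0,0,0],0.005],[[0,0,-0.024],[0,0,0],0.005],[[0,0,-0.024],[0,0,0],0.005]]'
python3 - <<'E'
from h import *
c=shot('side','side3'); cv2.imwrite('pics/s3.png',cv2.resize(c['color'][90:270,220:370],None,fx=3.3,fy=3.3,interpolation=cv2.INTER_CUBIC)[:,:,::-1]); o=get_obs(); print(o['tool_pos'],o['contact_force'],o['moment'])
E
```

```text
time: 6.83
tool_pos: [537.6, -36.9, 452.9]
tcp_rot: [3.141, -0.0, 1.442]
contact_force: [-0.6, -0.4, -4.2]
grip_width: 15.7
[537.57456644 -36.8694672  452.64861693] [ 0.10081929  0.44265844 -4.63853609] [-0.04995868  0.05945662  0.00060963]
```

View pics/s3.png

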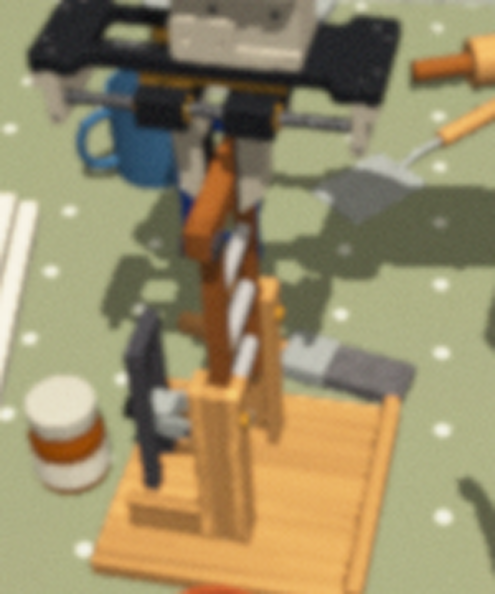

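The ladder is up 80 mm, with all three rungs visible ((235,250), (240,305), (245,355)). The pawl block at (170,410) looks dropped. I lower to just above the seat range, then creep.

```bash
python3 -m pendant '[[[0,0,0.004],[0,0,0],0.005],[[0,0,0.008],[0,0,0],0.005],[[0,0,0.012],[0,0,0],0.005],[[0,0,0.016],[0,0,0],0.005],[[0,0,0.02],[0,0,0],0.005],[[0,0,0.024],[0,0,0],0.005],[[0,0,0.028],[0,0,0],0.005],[[0,0,0.032],[0,0,0],0.005],[[0,0,0.034],[0,0,0],0.005],[[0,0,0.034],[0,0,0],0.005]]';  python3 -m pendant '[[[0,0,0.001],[0,0,0],0.005],[[0,0,0.002],[0,0,0],0.005],[[0,0,0.003],[0,0,0],0.005],[[0,0,0.003],[0,0,0],0.005],[[0,0,0.003],[0,0,0],0.005]]'
```

```text
time: 7.72
tool_pos: [537.5, -36.8, 418.1]
tcp_rot: [-3.141, -0.0, 1.442]
contact_force: [0.1, -0.7, -2.9]
grip_width: 15.6
time: 8.13
tool_pos: [537.6, -36.9, 415.8]
tcp_rot: [3.141, -0.0, 1.442]
contact_force: [0.3, -0.9, -3.3]
grip_width: 15.9
```

```bash
cat > ok.py <<'E'
import sys
from plant import get_obs
o=get_obs(); f=o['contact_force']; print(o['tool_pos'][2].round(2),f.round(2)); sys.exit(0 if f[2]<-2.0 and abs(f[:2]).max()<4 else 1)
E
python3 ok.py && python3 -m pendant '[[[0,0,0.0005],[0,0,0],0.005],[[0,0,0.001],[0,0,0],0.005],[[0,0,0.001],[0,0,0],0.005]]' >/dev/null &&
python3 ok.py && python3 -m pendant '[[[0,0,0.0005],[0,0,0],0.005],[[0,0,0.001],[0,0,0],0.005],[[0,0,0.001],[0,0,0],0.005]]' >/dev/null &&
python3 ok.py && python3 -m pendant '[[[0,0,0.0005],[0,0,0],0.005],[[0,0,0.001],[0,0,0],0.005],[[0,0,0.001],[0,0,0],0.005]]' >/dev/null &&
python3 ok.py && python3 -m pendant '[[[0,0,0.0005],[0,0,0],0.005],[[0,0,0.001],[0,0,0],0.005],[[0,0,0.001],[0,0,0],0.005]]' >/dev/null &&
python3 ok.py && python3 -m pendant '[[[0,0,0.0005],[0,0,0],0.005],[[0,0,0.001],[0,0,0],0.005],[[0,0,0.001],[0,0,0],0.005]]' >/dev/null &&
python3 ok.py
```

```text
415.77 [ 0.32 -0.86 -3.3 ]
414.66 [-1.22 -0.84 -4.19]
413.6 [-0.13  1.04 -4.26]
413.19 [-1.56  0.64 -0.81]
```

At 413.2 (lift 40.5 mm, inside the 28–42 mm window) the carried weight dropped. I hold still to confirm.

```bash
for i in 1 2; do python3 -m pendant '[[[0,0,0],[0,0,0],0.005],[[0,0,0],[0,0,0],0.005]]'; done; python3 -c "
from h import *
o=get_obs();print(o['contact_force'],o['moment'])"
```

```text
time: 9.05
tool_pos: [537.6, -36.9, 413.1]
tcp_rot: [3.141, 0.0, 1.442]
contact_force: [-1.1, 0.3, -0.1]
grip_width: 15.6
time: 9.22
tool_pos: [537.6, -36.9, 413.1]
tcp_rot: [3.141, -0.0, 1.442]
contact_force: [-1.3, 0.5, 2.1]
grip_width: 15.7
[-1.29926271  0.49847351  2.14395402] [-0.10827303  0.23490898 -0.02527574]
```

The pawl now carries about 4–6 N. I check the picture before letting go.

```bash
python3 -m pendant '[[[0,0,0],[0,0,0],0.005],[[0,0,0],[0,0,0],0.005]]'
python3 - <<'E'
from h import *
c=shot('side','side4'); a=cv2.resize(c['color'][170:260,250:330],None,fx=5,fy=5,interpolation=cv2.INTER_CUBIC)
s=dict(np.load('side3.npz'))['color'];b=cv2.resize(s[170:260,250:330],None,fx=5,fy=5,interpolation=cv2.INTER_CUBIC)
cv2.imwrite('pics/s4.png',np.hstack([b,a])[:,:,::-1])
E
```

```text
time: 9.38
tool_pos: [537.7, -36.9, 413.1]
tcp_rot: [3.141, -0.0, 1.442]
contact_force: [-0.5, 1.0, 2.5]
grip_width: 15.9
```

View pics/s4.png

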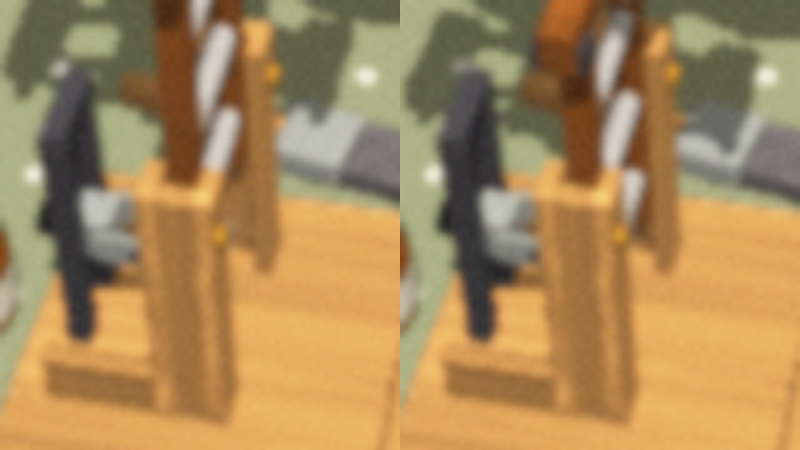

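The pawl tongue looks the same (level) in both pictures: (110,225) before lowering and (510,225) now. The rung is down behind the upright, and the force is steady. I open the jaws, with the arm held still.

```bash
python3 -m pendant '[[[0,0,-0.0002],[0,0,0],0.005],[[0,0,-0.0002],[0,0,0],0.016],[[0,0,-0.0002],[0,0,0],0.018],[[0,0,-0.0002],[0,0,0],0.022],[[0,0,-0.0002],[0,0,0],0.028],[[0,0,-0.0002],[0,0,0],0.034],[[0,0,-0.0002],[0,0,0],0.04],[[0,0,-0.0002],[0,0,0],0.045],[[0,0,-0.0002],[0,0,0],0.045]]' && python3 -m pendant '[[[0,0,-0.005],[0,0,0],0.045],[[0,0,-0.015],[0,0,0],0.045],[[0,0,-0.03],[0,0,0],0.045],[[0,0,-0.05],[0,0,0],0.045],[[0,0,-0.08],[0,0,0],0.045],[[0,0,-0.1],[0,0,0],0.045],[[0,0,-0.1],[0,0,0],0.045],[[0,0,-0.1],[0,0,0],0.045]]'
python3 - <<'E'
from h import *
c=shot('side','side5'); cv2.imwrite('pics/s5.png',cv2.resize(c['color'][90:270,220:370],None,fx=3.3,fy=3.3,interpolation=cv2.INTER_CUBIC)[:,:,::-1])
for z in (246,258,264): face(c,(265,125,315,200),(3,110,135),z)
E
```

```text
time: 10.18
tool_pos: [537.6, -36.9, 412.9]
tcp_rot: [-3.142, -0.0, 1.442]
contact_force: [0.4, 0.4, -0.1]
grip_width: 44.3
time: 10.85
tool_pos: [537.4, -36.8, 514.7]
tcp_rot: [3.138, 0.0, 1.442]
contact_force: [0.7, 0.1, -0.3]
grip_width: 44.6
centroid [540.6854   -42.853848] rect ((540.2554321289062, -45.608680725097656), (115.83820343017578, 17.57938575744629), 82.42774963378906) yaw -0.12585068
centroid [538.3531   -28.430464] rect ((537.9325561523438, -31.11974334716797), (113.08193969726562, 17.161048889160156), 82.42765045166016) yaw -0.12585068
centroid [537.186    -21.218737] rect ((536.7711181640625, -23.87527847290039), (111.70379638671875, 16.951887130737305), 82.4277572631836) yaw -0.12585068
```

View pics/s5.png

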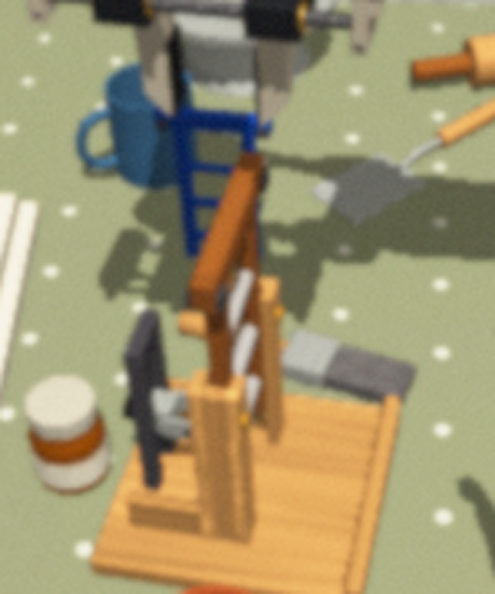

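The ladder stayed up after release. The lowest rung is at pixel (295,210), against (296,211) while held. The gripper is clear, so I let the arm settle and hand in.

```bash
python3 -m pendant '[[[0,0,0],[0,0,0],0.045],[[0,0,0],[0,0,0],0.045],[[0,0,0],[0,0,0],0.045],[[0,0,0],[0,0,0],0.045]]'; python3 -c "
from plant import close_job
print(close_job())"
```

```text
time: 11.23
tool_pos: [537.7, -36.9, 512.3]
tcp_rot: [-3.14, -0.0, 1.442]
contact_force: [0.9, 0.5, 0.8]
grip_width: 44.9
the job is handed in; nothing more can be done
None
```

The ladder is resting on the pawl and released. I handed the job in at about 11.2 s; it reported no verdict.

- **Lift:** I gripped the brown rail in the stand, with about 1.5 N of side force at first and almost none once it hung free. I raised it 80 mm; the ladder weighed about 4 N.
- **Seating:** While creeping down, I felt the ladder's weight come off the arm 40.4 mm above its start, inside the expected 28–42 mm. That puts the rail centre at about 253 mm. I held it there for about 0.5 s. The arm read about 2 N upward by the end, so the pawl was carrying roughly 6 N. Then I opened the fingers and backed off 100 mm.
- **Last checks:** After release the lowest rung was in the same place to about a pixel (295,210 against 296,211 while held), so it did not drop. The pawl looked level before release, and I saw nothing around it moved.
- **Less certain:** The pawl's angle was judged only by eye from a coarse picture. The final height measured from the picture was inconclusive, because the view of the rail's top was cut short by shadow. The height figure therefore rests on the arm's own readings.

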